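Push the tip box home into its stop corner

TASK

Gently push the blue and white pipette-tip box along the worktop, with the fingertips or the outside of the fingers, into the dark steel stop corner: its long back against the long stop and its right-hand end against the short stop, square and fully home. Do not pinch, lift or tip the box, and leave the bottle, the beaker and the timer where they stand.

Things in the scene. Friction and masses are not known exactly. Their poses are not given: they have to be found in the camera images.
- tip_box: Pipette-tip box, blue below, white above, closed, loose, 0.25 to 0.5 kg; solid block 70 (x) by 116 (y) by 62 (z) mm. Origin on its underside, 37 mm from the back face (+x), 33 mm from the front face (-x, nearest the robot, with a small latch 4 mm proud in its middle), 58 mm from each end. Starts left of and in front of its place, back roughly towards the long stop.
- stop_corner: Dark steel right-angled corner fixed to the worktop: two bars 12 mm thick, 30 mm high. Origin: the inside corner at worktop height. Long stop: inner face at x = 0 of this frame, y = -12 to +240 mm, bar behind it (x = 0 to 12). Short stop: inner face at y = 0, x = -80 to 0 mm, bar at y = -12 to 0. The box belongs at x < 0, y > 0.
- box_place (a point): Where the box's origin lies when it touches both stops: x = -37, y = +58 mm from the inside corner, at worktop height; axes parallel to stop_corner's, and to the box's when it is home. Orange tape, flat on the worktop, marks the open front and left sides of this place.
- reagent_bottle: White bottle with a blue cap, 56 mm diameter, 106 mm high, loose, standing behind the long stop; leave alone. Origin at the centre of its underside.
- beaker: Clear beaker, 71 mm diameter, 93 mm high, loose, standing right of the short stop; leave alone. Origin at the centre of its underside.
- timer: Black bench timer, 50 x 76 x 24 mm, loose, lying on the worktop in front of the stop corner; leave alone. Origin at the centre of its underside.

How it is judged:
By the outcome, as a careful person would: the job done as asked, in the order asked, and still so for the second after the job is handed in, with the robot touching nothing.
It also fails if it takes over 64 s, if anything falls off the work surface, if the arm or the gripper's body presses on something with over 40 N, if the wrist force passes 120 N, or if a joint passes its speed limit or range.

ROBOT

A 6-joint arm with a two-finger parallel gripper is mounted at the origin on a cart in front of the work surface, level with it; the furniture and walls round the work are solid. World frame = base frame: x ahead of the robot, y to its left, z up, the work surface at z = 0. Lengths are in m, angles in rad, forces in N, time in s.
With the tool pointing down it reaches from about 0.2 to 0.875 m from the base axis. Payload 3.4 kg.
Tool frame: the origin (TCP) lies midway between the tips of the shut fingers; the grasp point (between the pads) lies 19 mm behind it (ctrl.pinch_z is the distance from the TCP to the grasp point, in m); z points along the fingers, y is the direction in which the jaws open and shut (so a half turn about z gives the same grasp; the last joint's range is limited). The gripper opens to 94 mm and grips with 3 to 60 N. Pads are 16 mm wide; open, the fingers measure 119 mm over their backs; the gripper's body (75 mm by 177 mm) begins 78 mm behind the grasp point.
Start: joints at [-1.456, 0.276, 1.505, -0, 1.361, -0.121], TCP at [0.134, -0.559, 0.179] pointing down, gripper open.
Joint ranges: [-2.89, 2.89], [-0.75, 2.08], [0.22, 2.7], [-1.18, 4.32], [0.11, 2.71], [-2.7, 2.7]. Speed limits (rad/s): [2.57, 2.57, 3.14, 3.14, 3.14, 3.14].

INTERFACE

Orientations are given as a unit quaternion [x, y, z, w].
In Python, from plant import readout, imaging, job_done, ctrl gives the robot as it stands.
- The arm moves only by the tool arm_command, never from a script. Its argument "increments" is a list of rows, each an object of numbers: "fingers": the gripper's target within -1 to 1 (fully open at 1, half-way at 0, shut at -1); "dx", "dy", "dz": the shift along the world's x, y, z as a fraction of full scale; "turn": the turn about the world's z as a fraction of full scale. In form: [{"fingers": .., "dx": .., "dy": .., "dz": .., "turn": ..}, ...]. A call has exactly 8 rows; each row is the pose to reach, as a shift and turn from the pose commanded when the call began, turning the shorter way round; what a row does not reach only later rows make up. Full scale, the value 1, is 50 cm for a shift and 360 degrees for a turn. A row lasts 1/8 s, in which the tool goes at most 62.5 mm and 10.7 degrees, less where a joint would pass 70% of its speed; a pose out of reach is approached as far as the arm can. A call with a number of a shift or a turn outside -1 to 1 is refused whole. A call with a gripper value outside its range is refused whole. The fingers move at their own pace and stop on an object; "grip_force" is the grip in N (left out, the last holds). Time passes only in rows, so rows that repeat a pose let the fingers close, or fill a call up. It gives the time, the measured TCP pose, the force and the opening at its end, in the units of the state.
- readout.get_state(): the state, without advancing time (a new reading comes with each control period).
- imaging.camera(name): name is "scene" or "top"; returns a dict with "image" (420x560x3 uint8, red, green, blue), "fx", "fy", "cx", "cy" (pixels), "R" (3x3) and "t" (3): a world point X has camera coordinates R X + t. Camera axes: x right, y down, z forward; pixel columns grow to the right and rows downward; lengths in m; the calibration is good to about 2 mm. A picture is of the moment at which its call begins. There is no depth.
- job_done(): hands the job in, once; it reports no verdict.
The state is a dict: "t": time; "joint_pos": joint angles; "dq": joint speeds; "joint_efforts": joint torques, N m; "ee_pos": TCP position; "tcp_rot": TCP orientation; "ft_force": force on the tool from outside, world axes, zero at the start; "wrist_torque": the same for the moment, N m; "finger_gap": finger opening in m.
Only numpy, scipy, OpenCV 4.12 (cv2) and the standard library are available. Lean on these libraries where they do the work, as an engineer would, in place of code of your own. Each camera call takes 0.05 s, during which the arm holds its last target.

## Working session

There is one attempt and no reset: what is moved stays moved. The work goes in short steps, Python scripts to look and compute and a tool call to move; the robot and the scene stay as the last step left them, time stands still between calls to the robot, and variables do not carry over. Pictures are saved under pics/ and viewed, and the job is handed in when it is done.

Besides the shell and the picture viewer there is one more tool, called after "Call:" as name([rows], argument=value, ...), one row to a line, values as JSON. arm_command: Moves the arm, as the interface text tells. Shift numbers are shares of 50 cm and turn numbers shares of 360 degrees, none past 1 either way. Its arguments: {"type":"object","properties":{"increments":{"type":"array","items":{"type":"object","properties":{"fingers":{"type":"number"},"dx":{"type":"number"},"dy":{"type":"number"},"dz":{"type":"number"},"turn":{"type":"number"}}}},"grip_force":{"type":"number"}},"required":["increments"]}

```bash
mkdir -p pics; ls
python3 - <<'E'
from plant import readout, imaging, ctrl
import cv2, json
s=readout.get_state(); print({k:s[k] for k in ('t','ee_pos','tcp_rot','ft_force','finger_gap')}, ctrl.pinch_z)
for n in('scene','top'):
    c=imaging.camera(n); cv2.imwrite(f'pics/{n}0.png',c['image'][:,:,::-1]); print(n,c['fx'],c['cx'],c['cy'],c['R'],c['t'])
E
```

```text
pics
{'t': 0.0, 'ee_pos': array([ 0.13424794, -0.55847122,  0.17861419]), 'tcp_rot': array([ 9.93058552e-01,  1.17617539e-01, -1.10944242e-05, -9.09133503e-04]), 'ft_force': array([-0.81185438, -0.19478166, -0.78323022]), 'finger_gap': 0.09396595410545963} 0.0188
scene 511.43216255884977 278.1864414666159 204.16785035685308 [[-0.8033716  -0.59516571 -0.0192833 ]
 [-0.42772782  0.59928381 -0.67668887]
 [ 0.41429818 -0.53538462 -0.73601653]] [0.46194407 0.26072263 0.66685753]
top 535.7828888148056 276.63270992410435 212.02788144429542 [[-0.01489329 -0.99984203  0.00970051]
 [-0.99171875  0.0135332  -0.12771362]
 [ 0.12756216 -0.01152226 -0.99176365]] [-0.0047741  0.575295   0.9183924]
```

View pics/scene0.png

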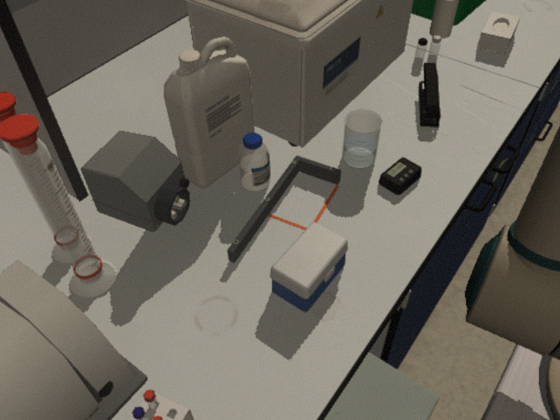

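View pics/top0.png

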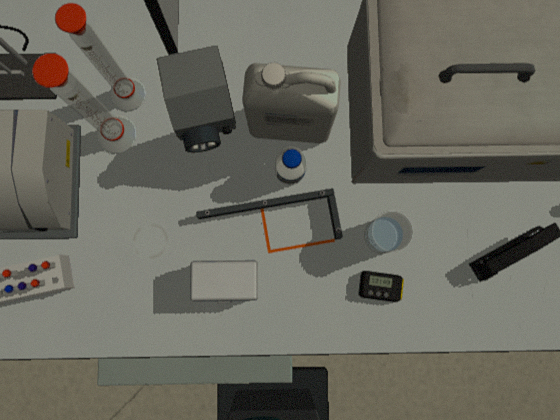

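The scene view shows the box in front and left of the corner. In the top view the lid spans about (191..257, 261..300), the long stop (197,213)→(333,192), the short stop down to (340,238), and the timer is at (381,286). Next I'll measure them.

```bash
cat > h.py <<'E'
import numpy as np, cv2
def ray(c,uv,z):
    uv=np.atleast_2d(np.asarray(uv,float)); R=np.array(c['R']);t=np.array(c['t'])
    d=np.c_[(uv[:,0]-c['cx'])/c['fx'],(uv[:,1]-c['cy'])/c['fy'],np.ones(len(uv))]@R
    o=-R.T@t
    return (o+d*((z-o[2])/d[:,2])[:,None])[:,:2]
def proj(c,X):
    X=np.atleast_2d(X); p=X@np.array(c['R']).T+np.array(c['t']); return np.c_[c['fx']*p[:,0]/p[:,2]+c['cx'],c['fy']*p[:,1]/p[:,2]+c['cy']]
def blob(m,seed=None):
    n,l,s,ce=cv2.connectedComponentsWithStats(m.astype(np.uint8))
    i=l[seed[1],seed[0]] if seed else 1+np.argmax(s[1:,4])
    return (l==i).astype(np.uint8)
E
python3 - <<'E'
from plant import imaging
import cv2,numpy as np
from h import *
c=imaging.camera('top'); im=c['image']
a=cv2.resize(im[170:320,170:420],None,fx=3.2,fy=3.2,interpolation=cv2.INTER_CUBIC)
cv2.imwrite('pics/topz.png',a[:,:,::-1])
hsv=cv2.cvtColor(im,cv2.COLOR_RGB2HSV)
for p in [(224,280),(224,303),(270,202),(337,215),(224,330),(300,220),(267,230)]: print(p,im[p[1],p[0]],hsv[p[1],p[0]])
g=im.max(2)
m=np.zeros(g.shape,bool); m[180:245,185:350]=g[180:245,185:350]<75
b=blob(m,(270,202) if m[202,270] else None)
cn=max(cv2.findContours(b,0,2)[0],key=cv2.contourArea)
print('stop poly',cv2.approxPolyDP(cn,3,True)[:,0].tolist(), b.sum())
E
```

```text
(224, 280) [139 137 131] [ 23  15 139]
(224, 303) [84 84 83] [30  3 84]
(270, 202) [52 52 51] [30  5 52]
(337, 215) [46 51 48] [72 25 51]
(224, 330) [136 137 129] [ 34  15 137]
(300, 220) [135 134 124] [ 27  21 135]
(267, 230) [135 106  85] [ 13  94 135]
stop poly [[342, 237], [332, 189], [268, 199], [266, 205], [262, 200], [196, 213], [197, 218], [326, 197], [334, 238]] 1537
```

View pics/topz.png

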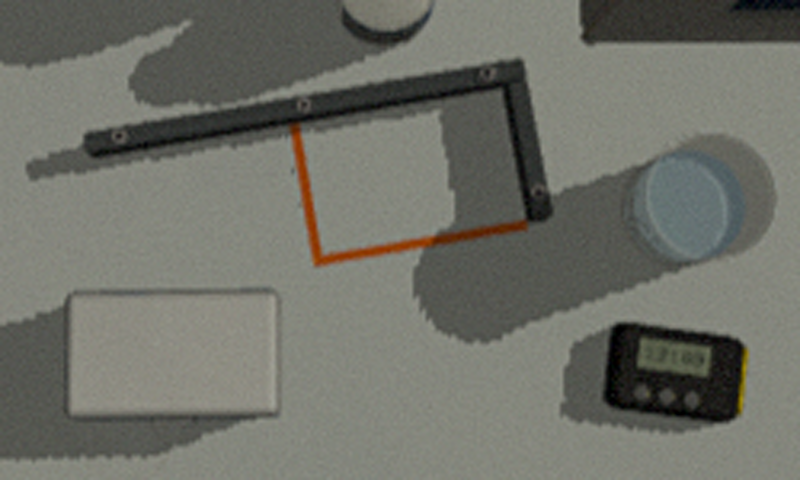

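```bash
cat > m.py <<'E'
from plant import imaging
from h import *
def edge(im,c,p,q,n,z,mode,half=5,k=40):
    """sample profiles across segment p->q along normal n; mode 'min' darkest, 'grad' strongest step"""
    g=cv2.GaussianBlur(im.astype(np.float32).mean(2),(0,0),0.8); p,q,n=map(lambda v:np.array(v,float),(p,q,n)); n/=np.linalg.norm(n)
    s=np.arange(-half,half+.01,.25); pts=[]
    for f in np.linspace(.08,.92,k):
        b=p+f*(q-p); xy=b+s[:,None]*n
        pr=cv2.remap(g,xy[:,0].astype(np.float32)[None],xy[:,1].astype(np.float32)[None],cv2.INTER_LINEAR)[0]
        v=-pr if mode=='min' else np.abs(np.gradient(pr)) if mode=='grad' else np.gradient(pr)*mode
        pts.append(b+s[np.argmax(v)]*n)
    W=ray(c,pts,z)
    for _ in range(3):
        l=cv2.fitLine(W.astype(np.float32),cv2.DIST_HUBER,0,1e-4,1e-4).ravel(); d=l[:2].astype(float); o=l[2:].astype(float)
        r=np.abs((W-o)@[-d[1],d[0]]); W=W[r<max(.002,2*np.median(r))]
    return o,d,r.std(),len(W)
E
python3 - <<'E'
from m import *
c=imaging.camera('top'); im=c['image']
print('cam',-np.array(c['R']).T@c['t'])
Z=lambda x,y:(170+x/3.2-.34,170+y/3.2-.34)
ang=lambda d:np.degrees(np.arctan2(d[1],d[0]))%180
# stop rear edge: normal up in image (dark->light)
o,d,r,n=edge(im,c,Z(88,133),Z(522,60),(-.1,-1),.03,1,3); print('long rear',o,ang(d),r,n)
o2,d2,r2,n2=edge(im,c,Z(524,62),Z(551,212),(1,-.1),.03,1,3); print('short outer',o2,ang(d2),r2,n2)
P=o+d*np.linalg.solve(np.c_[d,-d2],o2-o)[0]; print('outer corner',P)
# orange
for nm,p,q,nn in(('orL',(296,130),(317,258),(1,0)),('orF',(325,262),(520,226),(0,1))):
    a=edge(255-np.clip((im[:,:,:1].astype(int)-im[:,:,2:])*3,0,255).repeat(3,2),c,Z(*p),Z(*q),nn,0,'min',3); print(nm,a[0],ang(a[1]),a[2:])
for nm,p,q,nn in(('back',(70,291),(279,290),(0,-1)),('front',(68,416),(279,413),(0,1)),('left',(69,291),(68,415),(-1,0)),('right',(279,291),(279,413),(1,0))):
    for mode in('grad','min'):
        a=edge(im,c,Z(*p),Z(*q),nn,.062,mode,2.5); print(nm,mode,a[0],ang(a[1]),a[2:])
    print(ray(c,[Z(*p),Z(*q)],.062).tolist())
print('timer',ray(c,[Z(612,325),Z(745,340),Z(738,420),Z(608,400)],.024).tolist())
E
```

```text
cam [ 0.45330761 -0.00197698  0.98434752]
long rear [0.59541512 0.0312493 ] 99.18139037970839 0.00037259850875273886 40
short outer [ 0.57129031 -0.12334591] 9.699060556687739 0.00025602781017836497 40
outer corner [ 0.61908228 -0.11517749]
orL [0.54471111 0.00767981] 9.072554846579555 (np.float64(0.00023949870603956879), 40)
orF [ 0.51791435 -0.06125226] 99.06589181034637 (np.float64(0.00021838103127874348), 40)
back grad [0.49111235 0.0859047 ] 89.00237144366763 (np.float64(0.0001493364827893431), 32)
back min [0.4886803  0.08181061] 89.44064415522318 (np.float64(0.00042396520045347207), 40)
[[0.49004676173405626, 0.13433372643308414], [0.48895588012931407, 0.022485841699859302]]
front grad [0.42525434 0.08539113] 89.08890988963648 (np.float64(0.00028557977073713075), 37)
front min [0.42179826 0.07912666] 90.6963967574464 (np.float64(0.00033693563321590664), 40)
[[0.4239698499962613, 0.13503876179490032], [0.42383991473948746, 0.023148721692000513]]
left grad [0.45545149 0.1341088 ] 0.12355241479236112 (np.float64(0.00015148022503568408), 39)
left min [0.45563599 0.13691725] 0.5313367695016169 (np.float64(0.0002946839229503006), 40)
[[0.49005452800949356, 0.13486822502730011], [0.42449377375168, 0.13504164692187548]]
right grad [0.45188317 0.02537939] 179.24445335200014 (np.float64(0.00013810825637538908), 40)
right min [0.45518056 0.02240298] 179.4133363330595 (np.float64(2.888602095371828e-10), 40)
[[0.4884216887108169, 0.022491279764106305], [0.42383991473948746, 0.023148721692000513]]
timer [[0.4682738478463335, -0.16194728930888838], [0.45887080398657204, -0.23591229368179029], [0.41492713949693255, -0.2300450801094676], [0.4269725832729652, -0.15827779465981243]]
```

The stop yaw is about 9.2° and the inside corner is at about (0.605, -0.105); the orange tape agrees. The box centre is at about (0.457, 0.079) with yaw near -0.5°. I'll move to a point in front of it, with the jaws parallel to the long stop.

Call:
arm_command([
  {"fingers": 0.3,"dx": 0.03,"dy": 0.08,"dz": 0,"turn": -0.012},
  {"fingers": 0.3,"dx": 0.06,"dy": 0.16,"dz": 0,"turn": -0.012},
  {"fingers": 0.3,"dx": 0.09,"dy": 0.24,"dz": 0,"turn": -0.012},
  {"fingers": 0.3,"dx": 0.12,"dy": 0.32,"dz": 0,"turn": -0.012},
  {"fingers": 0.3,"dx": 0.15,"dy": 0.4,"dz": 0,"turn": -0.012},
  {"fingers": 0.3,"dx": 0.18,"dy": 0.48,"dz": 0,"turn": -0.012},
  {"fingers": 0.3,"dx": 0.22,"dy": 0.56,"dz": 0,"turn": -0.012},
  {"fingers": 0.3,"dx": 0.25,"dy": 0.64,"dz": 0,"turn": -0.012},
])

```text
t: 1.2
ee_pos: [0.2598, -0.2378, 0.1795]
tcp_rot: [0.997, 0.08, 0.0, 0.0]
ft_force: [1.1, -0.4, -0.8]
finger_gap: 0.0613
```

Call:
arm_command([
  {"fingers": 0.3,"dx": 0.03,"dy": 0.08,"dz": 0},
  {"fingers": 0.3,"dx": 0.06,"dy": 0.16,"dz": 0},
  {"fingers": 0.3,"dx": 0.09,"dy": 0.24,"dz": 0},
  {"fingers": 0.3,"dx": 0.12,"dy": 0.32,"dz": 0},
  {"fingers": 0.3,"dx": 0.15,"dy": 0.4,"dz": 0},
  {"fingers": 0.3,"dx": 0.18,"dy": 0.48,"dz": 0},
  {"fingers": 0.3,"dx": 0.21,"dy": 0.56,"dz": 0},
  {"fingers": 0.3,"dx": 0.21,"dy": 0.64,"dz": 0},
])

```text
invalid input
```

Call:
arm_command([
  {"fingers": 0.3,"dx": 0.03,"dy": 0.08,"dz": 0,"turn": 0},
  {"fingers": 0.3,"dx": 0.06,"dy": 0.16,"dz": 0,"turn": 0},
  {"fingers": 0.3,"dx": 0.09,"dy": 0.24,"dz": 0,"turn": 0},
  {"fingers": 0.3,"dx": 0.12,"dy": 0.32,"dz": 0,"turn": 0},
  {"fingers": 0.3,"dx": 0.15,"dy": 0.4,"dz": 0,"turn": 0},
  {"fingers": 0.3,"dx": 0.18,"dy": 0.48,"dz": 0,"turn": 0},
  {"fingers": 0.3,"dx": 0.21,"dy": 0.56,"dz": 0,"turn": 0},
  {"fingers": 0.3,"dx": 0.22,"dy": 0.63,"dz": 0,"turn": 0},
])

```text
t: 2.2
ee_pos: [0.3699, 0.0774, 0.1795]
tcp_rot: [0.997, 0.081, 0.0, 0.0]
ft_force: [-0.7, 0.6, 0.1]
finger_gap: 0.0611
```

Call:
arm_command([
  {"fingers": 0.3,"dx": 0,"dy": 0,"dz": -0.06,"turn": 0},
  {"fingers": 0.3,"dx": 0,"dy": 0,"dz": -0.12,"turn": 0},
  {"fingers": 0.3,"dx": 0,"dy": 0,"dz": -0.18,"turn": 0},
  {"fingers": 0.3,"dx": 0,"dy": 0,"dz": -0.23,"turn": 0},
  {"fingers": 0.3,"dx": 0,"dy": 0,"dz": -0.27,"turn": 0},
  {"fingers": 0.3,"dx": 0,"dy": 0,"dz": -0.3,"turn": 0},
  {"fingers": 0.3,"dx": 0,"dy": 0,"dz": -0.32,"turn": 0},
  {"fingers": 0.3,"dx": 0,"dy": 0,"dz": -0.32,"turn": 0},
])

```text
t: 3.2
ee_pos: [0.3688, 0.0759, 0.0191]
tcp_rot: [0.997, 0.08, -0.001, -0.0]
ft_force: [0.7, 0.2, 0.6]
finger_gap: 0.0607
```

Run:
```python
from plant import imaging,readout
import cv2
for n in('scene','top'):
    c=imaging.camera(n); cv2.imwrite(f'pics/{n}1.png',c['image'][:,:,::-1])
s=readout.get_state(); print(s['joint_pos'],s['ee_pos'])
```

```text
[ 1.76045935e-02  1.50156189e-01  2.14131212e+00 -1.29491200e-04
  8.49441522e-01  1.42808980e+00] [0.36974564 0.07588016 0.01981769]
```

View pics/scene1.png

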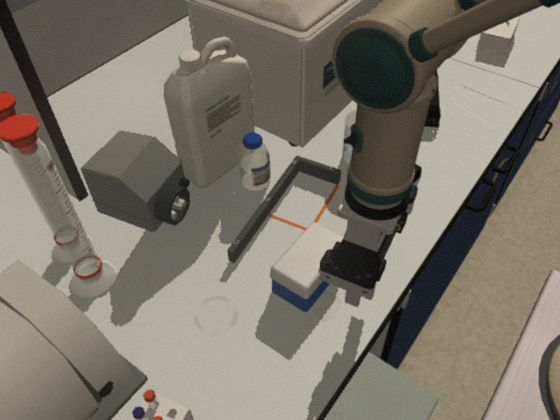

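View pics/top1.png

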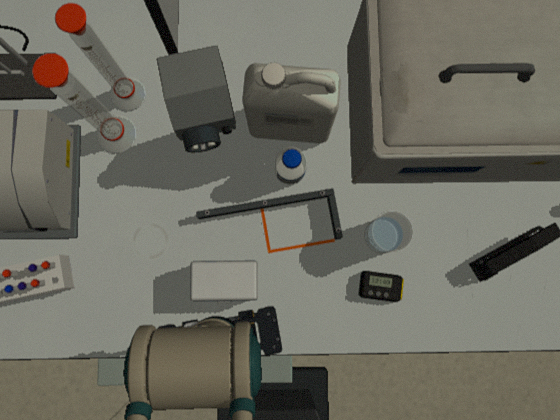

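The fingers are low in front of the box, at about (190..280, 320) in the top view, and nothing is touched. I'll push along the stop's x at roughly 30 mm/s.

Call:
arm_command([
  {"fingers": 0.3,"dx": 0.02,"dy": -0.003,"dz": 0,"turn": 0},
  {"fingers": 0.3,"dx": 0.04,"dy": -0.005,"dz": 0,"turn": 0},
  {"fingers": 0.3,"dx": 0.055,"dy": -0.006,"dz": 0,"turn": 0},
  {"fingers": 0.3,"dx": 0.065,"dy": -0.006,"dz": 0,"turn": 0},
  {"fingers": 0.3,"dx": 0.075,"dy": -0.006,"dz": 0,"turn": 0},
  {"fingers": 0.3,"dx": 0.083,"dy": -0.006,"dz": 0,"turn": 0},
  {"fingers": 0.3,"dx": 0.09,"dy": -0.005,"dz": 0,"turn": 0},
  {"fingers": 0.3,"dx": 0.097,"dy": -0.004,"dz": 0,"turn": 0},
])

```text
t: 4.3
ee_pos: [0.4179, 0.0739, 0.0194]
tcp_rot: [0.997, 0.08, -0.0, 0.0]
ft_force: [-1.7, -1.1, -0.8]
finger_gap: 0.0612
```

Call:
arm_command([
  {"fingers": 0.3,"dx": 0.008,"dy": 0.001,"dz": 0,"turn": 0},
  {"fingers": 0.3,"dx": 0.016,"dy": 0.003,"dz": 0,"turn": 0},
  {"fingers": 0.3,"dx": 0.024,"dy": 0.004,"dz": 0,"turn": 0},
  {"fingers": 0.3,"dx": 0.032,"dy": 0.005,"dz": 0,"turn": 0},
  {"fingers": 0.3,"dx": 0.04,"dy": 0.006,"dz": 0,"turn": 0},
  {"fingers": 0.3,"dx": 0.048,"dy": 0.008,"dz": 0,"turn": 0},
  {"fingers": 0.3,"dx": 0.056,"dy": 0.009,"dz": 0,"turn": 0},
  {"fingers": 0.3,"dx": 0.06,"dy": 0.01,"dz": 0,"turn": 0},
])

```text
t: 5.3
ee_pos: [0.4484, 0.0789, 0.0195]
tcp_rot: [0.997, 0.08, 0.0, 0.0]
ft_force: [-2.3, -0.4, 0.5]
finger_gap: 0.0612
```

Run:
```python
from plant import imaging,readout
import cv2
for n in('scene','top'):
    c=imaging.camera(n); cv2.imwrite(f'pics/{n}2.png',c['image'][:,:,::-1])
```

```text
(no output)
```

View pics/top2.png

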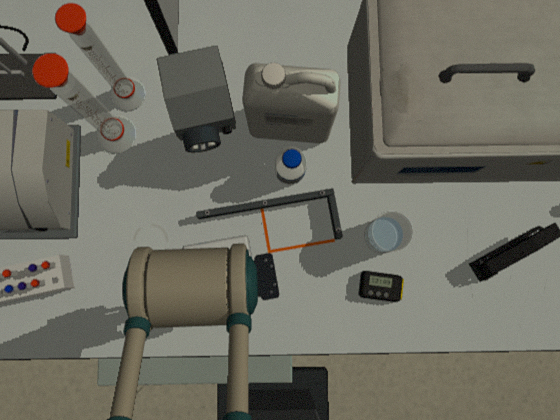

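The box is tracking, with its back edge at about (185,247)→(248,238), now roughly parallel to the stop. I'll continue to just short of the long stop.

Call:
arm_command([
  {"fingers": 0.3,"dx": 0.01,"dy": 0.0015,"dz": 0,"turn": 0},
  {"fingers": 0.3,"dx": 0.02,"dy": 0.003,"dz": 0,"turn": 0},
  {"fingers": 0.3,"dx": 0.03,"dy": 0.005,"dz": 0,"turn": 0},
  {"fingers": 0.3,"dx": 0.04,"dy": 0.0065,"dz": 0,"turn": 0},
  {"fingers": 0.3,"dx": 0.05,"dy": 0.008,"dz": 0,"turn": 0},
  {"fingers": 0.3,"dx": 0.06,"dy": 0.01,"dz": 0,"turn": 0},
  {"fingers": 0.3,"dx": 0.068,"dy": 0.011,"dz": 0,"turn": 0},
  {"fingers": 0.3,"dx": 0.074,"dy": 0.012,"dz": 0,"turn": 0},
])

```text
t: 6.4
ee_pos: [0.4851, 0.0849, 0.0195]
tcp_rot: [0.997, 0.08, -0.0, 0.0]
ft_force: [-1.6, -1.0, -0.1]
finger_gap: 0.0612
```

Run:
```python
from plant import imaging,readout
import cv2
for n in('scene','top'):
    c=imaging.camera(n); cv2.imwrite(f'pics/{n}3.png',cv2.resize(c['image'][150:320,130:390],None,fx=3,fy=3,interpolation=2)[:,:,::-1])
```

```text
(no output)
```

View pics/top3.png

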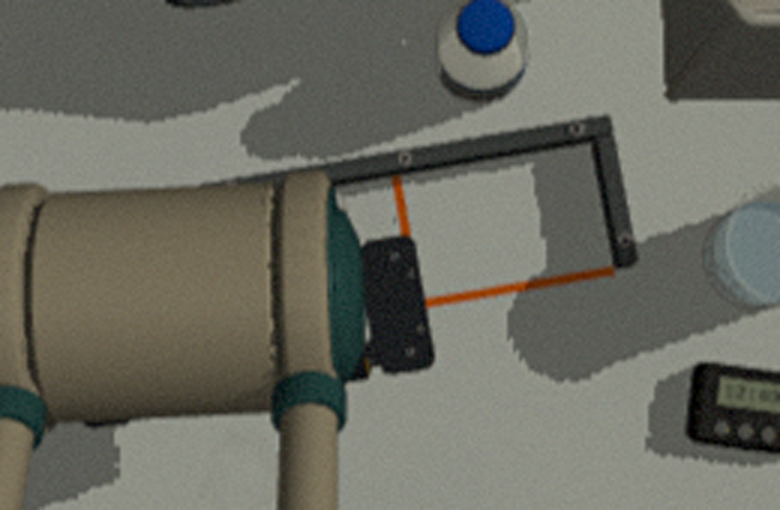

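View pics/scene3.png

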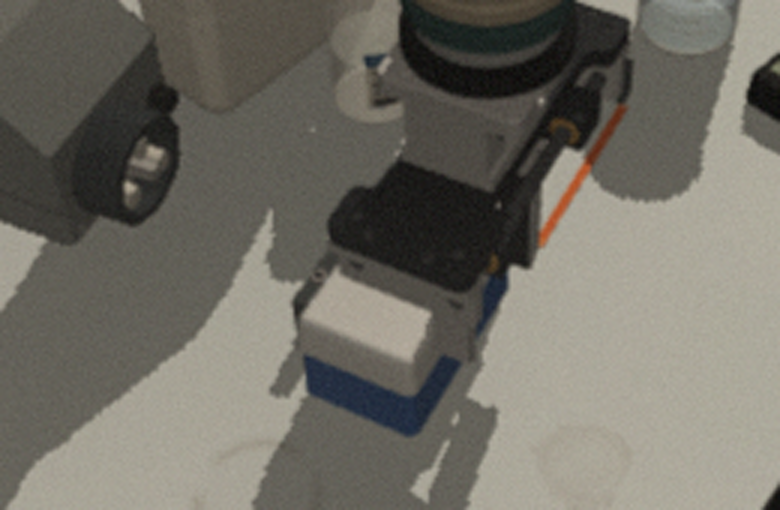

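The box is parallel and about 10 mm off the long stop. I'll back away, lift, and go round to the left end, turning the jaws by +90°.

Call:
arm_command([
  {"fingers": 0.3,"dx": -0.02,"dy": -0.003,"dz": 0,"turn": 0},
  {"fingers": 0.3,"dx": -0.05,"dy": -0.008,"dz": 0,"turn": 0},
  {"fingers": 0.3,"dx": -0.08,"dy": -0.013,"dz": 0,"turn": 0},
  {"fingers": 0,"dx": -0.08,"dy": -0.013,"dz": 0.08,"turn": 0},
  {"fingers": -0.2,"dx": -0.08,"dy": -0.013,"dz": 0.18,"turn": 0},
  {"fingers": -0.3,"dx": -0.08,"dy": -0.013,"dz": 0.27,"turn": 0.02},
  {"fingers": -0.3,"dx": -0.07,"dy": 0.02,"dz": 0.27,"turn": 0.045},
  {"fingers": -0.3,"dx": -0.05,"dy": 0.06,"dz": 0.27,"turn": 0.07},
])

```text
t: 7.5
ee_pos: [0.4591, 0.1148, 0.1555]
tcp_rot: [0.955, 0.298, 0.001, 0.0]
ft_force: [-0.4, 0.7, 0.6]
finger_gap: 0.0329
```

Call:
arm_command([
  {"fingers": -0.3,"dx": 0.02,"dy": 0.03,"dz": 0,"turn": 0.025},
  {"fingers": -0.3,"dx": 0.04,"dy": 0.06,"dz": 0,"turn": 0.05},
  {"fingers": -0.3,"dx": 0.06,"dy": 0.09,"dz": 0,"turn": 0.075},
  {"fingers": -0.3,"dx": 0.08,"dy": 0.11,"dz": 0,"turn": 0.1},
  {"fingers": -0.3,"dx": 0.1,"dy": 0.13,"dz": 0,"turn": 0.125},
  {"fingers": -0.3,"dx": 0.106,"dy": 0.138,"dz": 0,"turn": 0.15},
  {"fingers": -0.3,"dx": 0.106,"dy": 0.138,"dz": 0,"turn": 0.175},
  {"fingers": -0.3,"dx": 0.106,"dy": 0.138,"dz": 0,"turn": 0.18},
])

```text
t: 8.5
ee_pos: [0.5119, 0.1836, 0.1544]
tcp_rot: [0.648, 0.761, -0.0, -0.0]
ft_force: [-0.4, -0.1, -0.5]
finger_gap: 0.0325
```

Run:
```python
from plant import imaging,readout
import cv2
for n in('scene','top'):
    c=imaging.camera(n); cv2.imwrite(f'pics/{n}4.png',c['image'][:,:,::-1])
s=readout.get_state(); print(s['joint_pos'],s['ee_pos'],s['tcp_rot'])
```

```text
[ 2.16343185e-01  2.45021030e-01  1.61200768e+00 -3.92805283e-05
  1.28458873e+00  5.76591341e-02] [0.51218031 0.18360879 0.15452133] [ 6.48833615e-01  7.60930312e-01 -2.12580132e-05  7.53192328e-06]
```

View pics/top4.png

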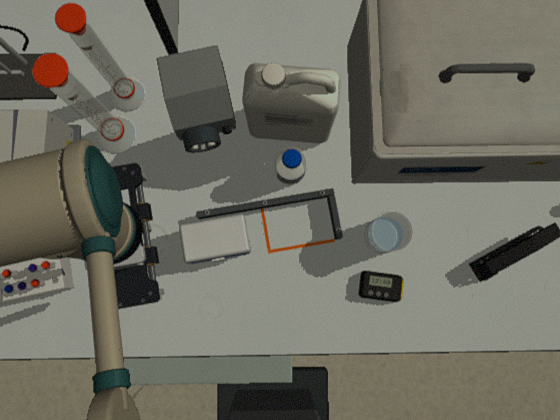

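View pics/scene4.png

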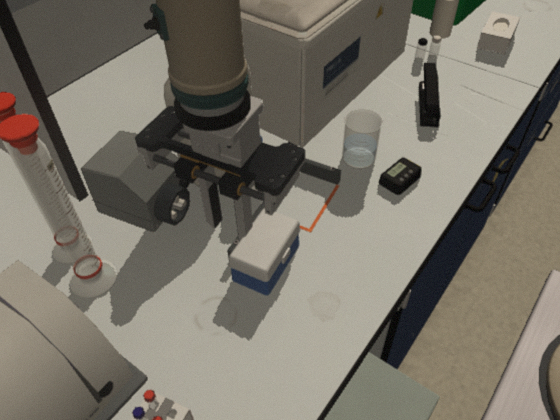

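The box lid is at (180,224),(247,216),(249,254),(184,262) and the gripper hovers to its left. I'll measure in the stop frame.

```bash
cat >> m.py <<'E'
O=np.array([.6053,-.1053]); th=np.radians(9.2); X=np.array([np.cos(th),np.sin(th)]);Y=np.array([-X[1],X[0]])
S=lambda p:np.c_[(np.atleast_2d(p)-O)@X,(np.atleast_2d(p)-O)@Y]
def box(cn,sides='BFLR'):
    c=imaging.camera('top'); im=c['image']; TL,TR,BR,BL=cn
    for nm,p,q,n in (('B',TL,TR,(0,-1)),('F',BL,BR,(0,1)),('L',TL,BL,(-1,0)),('R',TR,BR,(1,0))):
        if nm in sides:
            a=edge(im,c,p,q,n,.062,'grad',2.5); print(nm,'mid(stop frame, mm)',(S(a[0])*1000).round(1),'ang rel',((np.degrees(np.arctan2(a[1][1],a[1][0]))-9.2+45)%90-45).round(2),a[3])
    return c
E
python3 - <<'E'
from m import *
c=box([(180,224),(247,216),(249,254),(184,262)])
cv2.imwrite('pics/top5.png',cv2.resize(c['image'][170:300,140:380],None,fx=3.2,fy=3.2,interpolation=2)[:,:,::-1])
from plant import readout
print(S(readout.get_state()['ee_pos'][:2]))
E
```

```text
B mid(stop frame, mm) [[-10.7 217.2]] ang rel 0.61 30
F mid(stop frame, mm) [[-75.2 223.8]] ang rel -0.36 29
L mid(stop frame, mm) [[-41.5 265.3]] ang rel 0.16 36
R mid(stop frame, mm) [[-43.4 155.1]] ang rel -3.3 33
[[-0.04555792  0.3000651 ]]
```

View pics/top5.png

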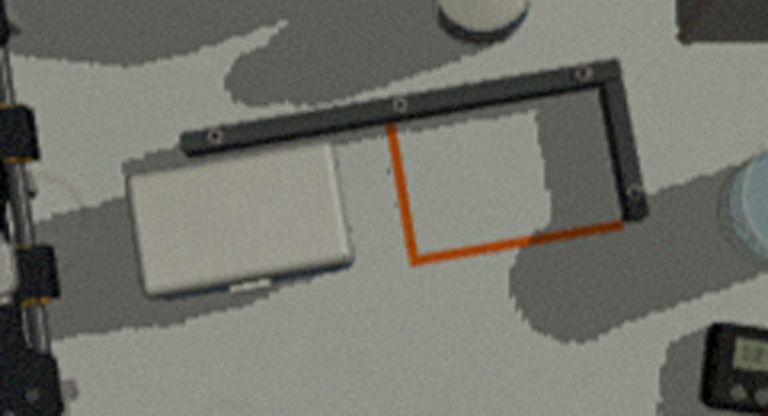

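Call:
arm_command([
  {"fingers": -0.3,"dx": 0,"dy": 0,"dz": -0.08,"turn": 0},
  {"fingers": -0.3,"dx": 0,"dy": 0,"dz": -0.15,"turn": 0},
  {"fingers": -0.3,"dx": 0,"dy": 0,"dz": -0.21,"turn": 0},
  {"fingers": -0.3,"dx": 0,"dy": 0,"dz": -0.25,"turn": 0},
  {"fingers": -0.3,"dx": 0,"dy": 0,"dz": -0.27,"turn": 0},
  {"fingers": -0.3,"dx": 0.003,"dy": -0.015,"dz": -0.27,"turn": 0},
  {"fingers": -0.3,"dx": 0.005,"dy": -0.03,"dz": -0.27,"turn": 0},
  {"fingers": -0.3,"dx": 0.0065,"dy": -0.04,"dz": -0.27,"turn": 0},
])

```text
t: 9.65
ee_pos: [0.5169, 0.1635, 0.0204]
tcp_rot: [0.649, 0.761, 0.001, 0.001]
ft_force: [-0.0, 1.6, 0.5]
finger_gap: 0.0327
```

Call:
arm_command([
  {"fingers": -0.3,"dx": 0.0015,"dy": -0.01,"dz": 0,"turn": 0},
  {"fingers": -0.3,"dx": 0.003,"dy": -0.02,"dz": 0,"turn": 0},
  {"fingers": -0.3,"dx": 0.005,"dy": -0.03,"dz": 0,"turn": 0},
  {"fingers": -0.3,"dx": 0.0065,"dy": -0.04,"dz": 0,"turn": 0},
  {"fingers": -0.3,"dx": 0.008,"dy": -0.05,"dz": 0,"turn": 0},
  {"fingers": -0.3,"dx": 0.01,"dy": -0.06,"dz": 0,"turn": 0},
  {"fingers": -0.3,"dx": 0.0115,"dy": -0.07,"dz": 0,"turn": 0},
  {"fingers": -0.3,"dx": 0.013,"dy": -0.08,"dz": 0,"turn": 0},
])

```text
t: 10.65
ee_pos: [0.5226, 0.1235, 0.0194]
tcp_rot: [0.648, 0.761, -0.0, -0.0]
ft_force: [-0.3, 2.2, 1.3]
finger_gap: 0.0328
```

Run:
```python
from m import *
from plant import readout
c=imaging.camera('top')
cv2.imwrite('pics/top6.png',cv2.resize(c['image'][150:300,140:380],None,fx=3.2,fy=3.2,interpolation=2)[:,:,::-1])
print(S(readout.get_state()['ee_pos'][:2]))
```

```text
[[-0.04511121  0.23842587]]
```

View pics/top6.png

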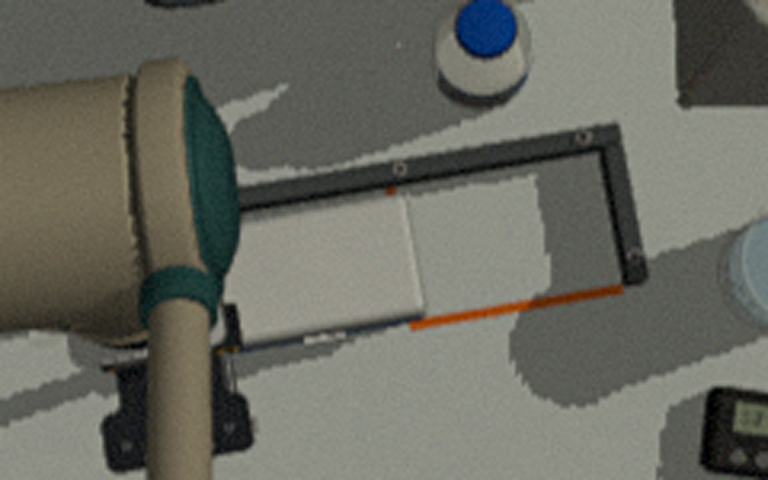

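The box is sliding straight, with its right end at about (405..425, 195..315) in the crop. I'll continue.

Call:
arm_command([
  {"fingers": -0.3,"dx": 0.002,"dy": -0.012,"dz": 0,"turn": 0},
  {"fingers": -0.3,"dx": 0.004,"dy": -0.024,"dz": 0,"turn": 0},
  {"fingers": -0.3,"dx": 0.006,"dy": -0.036,"dz": 0,"turn": 0},
  {"fingers": -0.3,"dx": 0.008,"dy": -0.048,"dz": 0,"turn": 0},
  {"fingers": -0.3,"dx": 0.01,"dy": -0.06,"dz": 0,"turn": 0},
  {"fingers": -0.3,"dx": 0.012,"dy": -0.072,"dz": 0,"turn": 0},
  {"fingers": -0.3,"dx": 0.0135,"dy": -0.084,"dz": 0,"turn": 0},
  {"fingers": -0.3,"dx": 0.0155,"dy": -0.096,"dz": 0,"turn": 0},
])

```text
t: 11.7
ee_pos: [0.5303, 0.0754, 0.0194]
tcp_rot: [0.648, 0.761, -0.0, -0.0]
ft_force: [-1.0, 1.8, 0.1]
finger_gap: 0.0328
```

Call:
arm_command([
  {"fingers": -0.3,"dx": 0.002,"dy": -0.012,"dz": 0,"turn": 0},
  {"fingers": -0.3,"dx": 0.004,"dy": -0.024,"dz": 0,"turn": 0},
  {"fingers": -0.3,"dx": 0.006,"dy": -0.036,"dz": 0,"turn": 0},
  {"fingers": -0.3,"dx": 0.008,"dy": -0.048,"dz": 0,"turn": 0},
  {"fingers": -0.3,"dx": 0.01,"dy": -0.06,"dz": 0,"turn": 0},
  {"fingers": -0.3,"dx": 0.012,"dy": -0.072,"dz": 0,"turn": 0},
  {"fingers": -0.3,"dx": 0.0135,"dy": -0.084,"dz": 0,"turn": 0},
  {"fingers": -0.3,"dx": 0.0155,"dy": -0.096,"dz": 0,"turn": 0},
])

```text
t: 12.7
ee_pos: [0.5381, 0.0275, 0.0195]
tcp_rot: [0.648, 0.761, 0.0, 0.0]
ft_force: [0.3, 1.5, -1.0]
finger_gap: 0.0328
```

Run:
```python
from m import *
from plant import readout
c=imaging.camera('top')
cv2.imwrite('pics/top7.png',cv2.resize(c['image'][150:300,140:380],None,fx=3.2,fy=3.2,interpolation=2)[:,:,::-1])
print(S(readout.get_state()['ee_pos'][:2]))
```

```text
[[-0.04501642  0.14101842]]
```

View pics/top7.png

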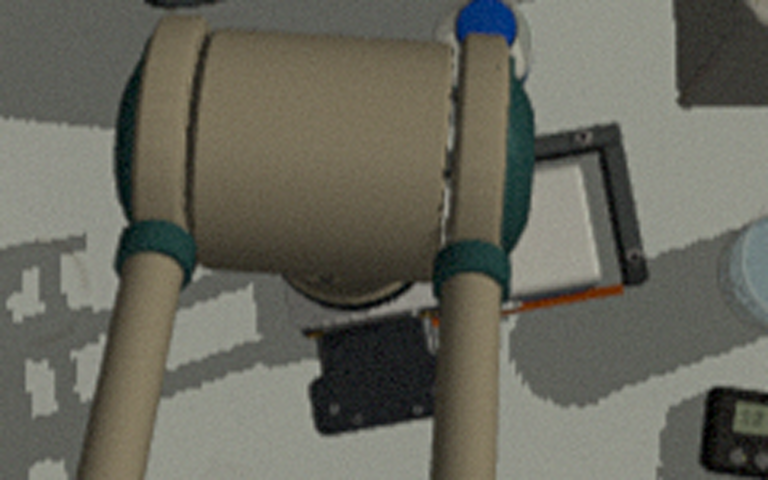

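There's still a small gap to the short stop. I'll ease on.

Call:
arm_command([
  {"fingers": -0.3,"dx": 0.001,"dy": -0.006,"dz": 0,"turn": 0},
  {"fingers": -0.3,"dx": 0.002,"dy": -0.012,"dz": 0,"turn": 0},
  {"fingers": -0.3,"dx": 0.003,"dy": -0.018,"dz": 0,"turn": 0},
  {"fingers": -0.3,"dx": 0.0035,"dy": -0.022,"dz": 0,"turn": 0},
  {"fingers": -0.3,"dx": 0.004,"dy": -0.025,"dz": 0,"turn": 0},
  {"fingers": -0.3,"dx": 0.0045,"dy": -0.027,"dz": 0,"turn": 0},
  {"fingers": -0.3,"dx": 0.0045,"dy": -0.028,"dz": 0,"turn": 0},
  {"fingers": -0.3,"dx": 0.0045,"dy": -0.028,"dz": 0,"turn": 0},
])

```text
t: 13.75
ee_pos: [0.5404, 0.0138, 0.0195]
tcp_rot: [0.648, 0.762, 0.0, 0.0]
ft_force: [0.4, 1.3, 0.3]
finger_gap: 0.0329
```

Run:
```python
from m import *
from plant import readout
c=imaging.camera('top')
cv2.imwrite('pics/top8.png',cv2.resize(c['image'][180:260,280:360],None,fx=7,fy=7,interpolation=2)[:,:,::-1])
print(S(readout.get_state()['ee_pos'][:2]))
```

```text
[[-0.04497646  0.12796463]]
```

View pics/top8.png

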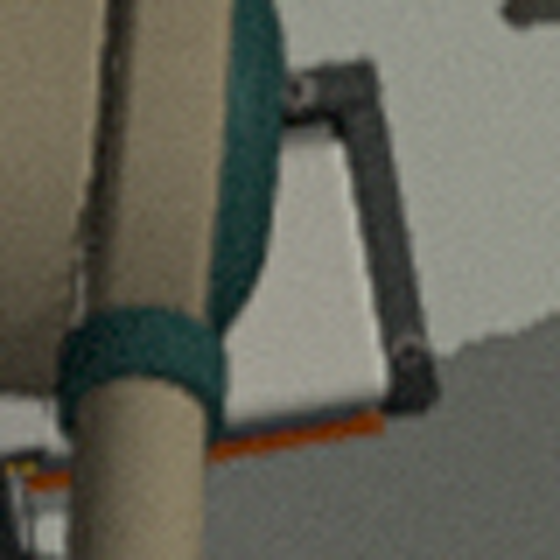

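Call:
arm_command([
  {"fingers": -0.3,"dx": 0.0002,"dy": -0.001,"dz": 0,"turn": 0},
  {"fingers": -0.3,"dx": 0.0003,"dy": -0.002,"dz": 0,"turn": 0},
  {"fingers": -0.3,"dx": 0.0005,"dy": -0.003,"dz": 0,"turn": 0},
  {"fingers": -0.3,"dx": 0.0006,"dy": -0.004,"dz": 0,"turn": 0},
  {"fingers": -0.3,"dx": 0.0007,"dy": -0.0045,"dz": 0,"turn": 0},
  {"fingers": -0.3,"dx": 0.0008,"dy": -0.005,"dz": 0,"turn": 0},
  {"fingers": -0.3,"dx": 0.0008,"dy": -0.005,"dz": 0,"turn": 0},
  {"fingers": -0.3,"dx": 0.0008,"dy": -0.005,"dz": 0,"turn": 0},
])

```text
t: 14.8
ee_pos: [0.5407, 0.0118, 0.0195]
tcp_rot: [0.648, 0.761, 0.0, -0.0]
ft_force: [-0.8, 5.1, 1.8]
finger_gap: 0.0328
```

Call:
arm_command([
  {"fingers": -0.3,"dx": 0.0002,"dy": -0.001,"dz": 0,"turn": 0},
  {"fingers": -0.3,"dx": 0.0003,"dy": -0.002,"dz": 0,"turn": 0},
  {"fingers": -0.3,"dx": 0.0003,"dy": -0.002,"dz": 0,"turn": 0},
  {"fingers": -0.3,"dx": 0.0003,"dy": -0.002,"dz": 0,"turn": 0},
  {"fingers": -0.3,"dx": 0.0003,"dy": -0.002,"dz": 0,"turn": 0},
  {"fingers": -0.3,"dx": 0.0003,"dy": -0.002,"dz": 0,"turn": 0},
  {"fingers": -0.3,"dx": 0.0003,"dy": -0.002,"dz": 0,"turn": 0},
  {"fingers": -0.3,"dx": 0.0003,"dy": -0.002,"dz": 0,"turn": 0},
])

```text
t: 15.8
ee_pos: [0.5409, 0.0118, 0.0195]
tcp_rot: [0.649, 0.761, 0.001, -0.001]
ft_force: [-1.4, 7.0, 2.4]
finger_gap: 0.0332
```

The end is firm against the short stop: the force rises with no motion. I'll withdraw and go round to the front.

Call:
arm_command([
  {"fingers": -0.3,"dx": -0.003,"dy": 0.02,"dz": 0,"turn": 0},
  {"fingers": -0.3,"dx": -0.01,"dy": 0.06,"dz": 0,"turn": 0},
  {"fingers": -0.3,"dx": -0.01,"dy": 0.06,"dz": 0.08,"turn": 0},
  {"fingers": -0.3,"dx": -0.01,"dy": 0.06,"dz": 0.18,"turn": 0},
  {"fingers": 0,"dx": -0.01,"dy": 0.06,"dz": 0.27,"turn": 0},
  {"fingers": 0.3,"dx": -0.04,"dy": 0.03,"dz": 0.27,"turn": -0.025},
  {"fingers": 0.3,"dx": -0.08,"dy": -0.02,"dz": 0.27,"turn": -0.05},
  {"fingers": 0.3,"dx": -0.12,"dy": -0.07,"dz": 0.27,"turn": -0.075},
])

```text
t: 16.8
ee_pos: [0.48, -0.0247, 0.1544]
tcp_rot: [0.809, 0.588, -0.0, 0.001]
ft_force: [-0.6, 0.2, -0.7]
finger_gap: 0.0613
```

Call:
arm_command([
  {"fingers": 0.3,"dx": -0.015,"dy": -0.04,"dz": 0,"turn": -0.025},
  {"fingers": 0.3,"dx": -0.02,"dy": -0.08,"dz": 0,"turn": -0.05},
  {"fingers": 0.3,"dx": -0.02,"dy": -0.085,"dz": 0,"turn": -0.075},
  {"fingers": 0.3,"dx": -0.02,"dy": -0.085,"dz": 0,"turn": -0.1},
  {"fingers": 0.3,"dx": -0.02,"dy": -0.085,"dz": 0,"turn": -0.125},
  {"fingers": 0.3,"dx": -0.02,"dy": -0.085,"dz": 0,"turn": -0.15},
  {"fingers": 0.3,"dx": -0.02,"dy": -0.085,"dz": 0,"turn": -0.175},
  {"fingers": 0.3,"dx": -0.02,"dy": -0.085,"dz": 0,"turn": -0.175},
])

```text
t: 17.8
ee_pos: [0.4706, -0.0667, 0.1543]
tcp_rot: [0.997, 0.081, -0.0, 0.0]
ft_force: [-1.0, 0.5, -0.4]
finger_gap: 0.0609
```

Run:
```python
from m import *
from plant import readout
c=imaging.camera('top')
cv2.imwrite('pics/top9.png',c['image'][:,:,::-1])
c=imaging.camera('scene')
cv2.imwrite('pics/scene9.png',c['image'][:,:,::-1])
s=readout.get_state();print(S(s['ee_pos'][:2]),s['tcp_rot'])
```

```text
[[-0.12670596  0.05954409]] [ 9.96662545e-01  8.16314634e-02 -1.71811585e-04  2.14119396e-04]
```

View pics/top9.png

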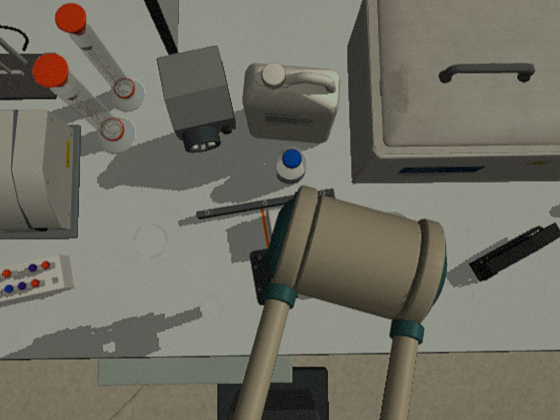

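View pics/scene9.png

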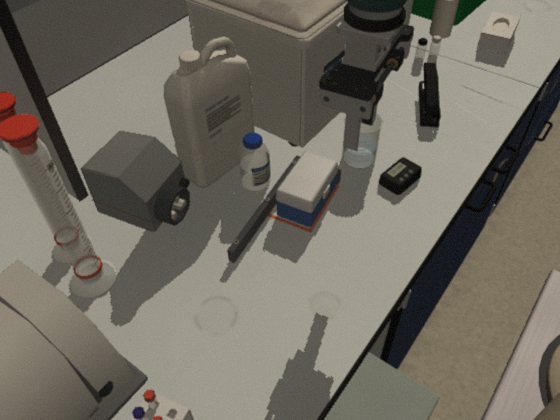

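The box is nearly home and the bystanders are undisturbed. I'll descend and push the front.

Call:
arm_command([
  {"fingers": 0.3,"dx": 0,"dy": 0,"dz": -0.08,"turn": 0},
  {"fingers": 0.3,"dx": 0,"dy": 0,"dz": -0.15,"turn": 0},
  {"fingers": 0.3,"dx": 0,"dy": 0,"dz": -0.21,"turn": 0},
  {"fingers": 0.3,"dx": 0,"dy": 0,"dz": -0.25,"turn": 0},
  {"fingers": 0.3,"dx": 0,"dy": 0,"dz": -0.27,"turn": 0},
  {"fingers": 0.3,"dx": 0.02,"dy": 0.003,"dz": -0.27,"turn": 0},
  {"fingers": 0.3,"dx": 0.04,"dy": 0.0065,"dz": -0.27,"turn": 0},
  {"fingers": 0.3,"dx": 0.055,"dy": 0.009,"dz": -0.27,"turn": 0},
])

```text
t: 18.9
ee_pos: [0.5004, -0.0627, 0.0204]
tcp_rot: [0.997, 0.08, 0.001, 0.0]
ft_force: [-0.3, 0.3, 0.2]
finger_gap: 0.0608
```

Call:
arm_command([
  {"fingers": 0.3,"dx": 0.003,"dy": 0.0005,"dz": 0,"turn": 0},
  {"fingers": 0.3,"dx": 0.006,"dy": 0.001,"dz": 0,"turn": 0},
  {"fingers": 0.3,"dx": 0.009,"dy": 0.0015,"dz": 0,"turn": 0},
  {"fingers": 0.3,"dx": 0.012,"dy": 0.002,"dz": 0,"turn": 0},
  {"fingers": 0.3,"dx": 0.015,"dy": 0.0025,"dz": 0,"turn": 0},
  {"fingers": 0.3,"dx": 0.018,"dy": 0.003,"dz": 0,"turn": 0},
  {"fingers": 0.3,"dx": 0.02,"dy": 0.003,"dz": 0,"turn": 0},
  {"fingers": 0.3,"dx": 0.02,"dy": 0.003,"dz": 0,"turn": 0},
])

```text
t: 19.9
ee_pos: [0.5084, -0.0611, 0.0195]
tcp_rot: [0.997, 0.08, -0.0, 0.0]
ft_force: [0.3, -0.8, -0.8]
finger_gap: 0.0609
```

Run:
```python
from m import *
from plant import readout
c=imaging.camera('scene')
cv2.imwrite('pics/scene10.png',cv2.resize(c['image'][130:250,220:400],None,fx=4,fy=4,interpolation=2)[:,:,::-1])
s=readout.get_state();print(S(s['ee_pos'][:2]),s['tcp_rot'])
```

```text
[[-0.08862315  0.05910828]] [ 9.96783335e-01  8.01434996e-02 -3.65118806e-05  3.71864007e-05]
```

View pics/scene10.png

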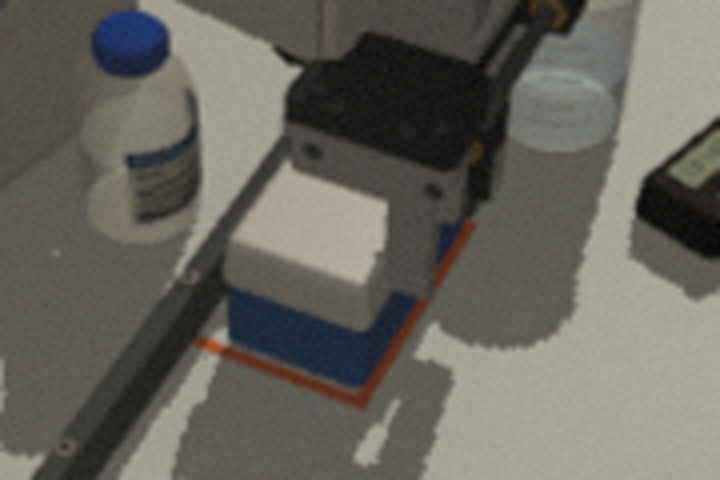

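Call:
arm_command([
  {"fingers": 0.3,"dx": 0.002,"dy": 0.0003,"dz": 0,"turn": 0},
  {"fingers": 0.3,"dx": 0.004,"dy": 0.0006,"dz": 0,"turn": 0},
  {"fingers": 0.3,"dx": 0.006,"dy": 0.001,"dz": 0,"turn": 0},
  {"fingers": 0.3,"dx": 0.008,"dy": 0.0013,"dz": 0,"turn": 0},
  {"fingers": 0.3,"dx": 0.01,"dy": 0.0016,"dz": 0,"turn": 0},
  {"fingers": 0.3,"dx": 0.011,"dy": 0.0018,"dz": 0,"turn": 0},
  {"fingers": 0.3,"dx": 0.012,"dy": 0.002,"dz": 0,"turn": 0},
  {"fingers": 0.3,"dx": 0.012,"dy": 0.002,"dz": 0,"turn": 0},
])

```text
t: 20.95
ee_pos: [0.5145, -0.0601, 0.0194]
tcp_rot: [0.997, 0.08, 0.0, 0.0]
ft_force: [-0.9, -0.4, -0.7]
finger_gap: 0.0607
```

Call:
arm_command([
  {"fingers": 0.3,"dx": 0.001,"dy": 0.0002,"dz": 0,"turn": 0},
  {"fingers": 0.3,"dx": 0.002,"dy": 0.0003,"dz": 0,"turn": 0},
  {"fingers": 0.3,"dx": 0.003,"dy": 0.0005,"dz": 0,"turn": 0},
  {"fingers": 0.3,"dx": 0.004,"dy": 0.0006,"dz": 0,"turn": 0},
  {"fingers": 0.3,"dx": 0.004,"dy": 0.0006,"dz": 0,"turn": 0},
  {"fingers": 0.3,"dx": 0.004,"dy": 0.0006,"dz": 0,"turn": 0},
  {"fingers": 0.3,"dx": 0.004,"dy": 0.0006,"dz": 0,"turn": 0},
  {"fingers": 0.3,"dx": 0.004,"dy": 0.0006,"dz": 0,"turn": 0},
])

```text
t: 21.95
ee_pos: [0.5164, -0.0597, 0.0195]
tcp_rot: [0.997, 0.08, 0.0, -0.0]
ft_force: [-0.6, -0.2, -0.8]
finger_gap: 0.0609
```

Call:
arm_command([
  {"fingers": 0.3,"dx": 0.001,"dy": 0.0002,"dz": 0,"turn": 0},
  {"fingers": 0.3,"dx": 0.002,"dy": 0.0003,"dz": 0,"turn": 0},
  {"fingers": 0.3,"dx": 0.003,"dy": 0.0005,"dz": 0,"turn": 0},
  {"fingers": 0.3,"dx": 0.004,"dy": 0.0006,"dz": 0,"turn": 0},
  {"fingers": 0.3,"dx": 0.004,"dy": 0.0006,"dz": 0,"turn": 0},
  {"fingers": 0.3,"dx": 0.004,"dy": 0.0006,"dz": 0,"turn": 0},
  {"fingers": 0.3,"dx": 0.004,"dy": 0.0006,"dz": 0,"turn": 0},
  {"fingers": 0.3,"dx": 0.004,"dy": 0.0006,"dz": 0,"turn": 0},
])

```text
t: 22.95
ee_pos: [0.5176, -0.0595, 0.0194]
tcp_rot: [0.997, 0.08, -0.001, -0.0]
ft_force: [-5.2, -1.1, 2.2]
finger_gap: 0.0609
```

Call:
arm_command([
  {"fingers": 0.3,"dx": 0.001,"dy": 0.0002,"dz": 0,"turn": 0},
  {"fingers": 0.3,"dx": 0.002,"dy": 0.0003,"dz": 0,"turn": 0},
  {"fingers": 0.3,"dx": 0.003,"dy": 0.0005,"dz": 0,"turn": 0},
  {"fingers": 0.3,"dx": 0.004,"dy": 0.0006,"dz": 0,"turn": 0},
  {"fingers": 0.3,"dx": 0.004,"dy": 0.0006,"dz": 0,"turn": 0},
  {"fingers": 0.3,"dx": 0.004,"dy": 0.0006,"dz": 0,"turn": 0},
  {"fingers": 0.3,"dx": 0.004,"dy": 0.0006,"dz": 0,"turn": 0},
  {"fingers": 0.3,"dx": 0.004,"dy": 0.0006,"dz": 0,"turn": 0},
])

```text
t: 23.95
ee_pos: [0.5175, -0.0595, 0.0194]
tcp_rot: [0.997, 0.08, -0.003, 0.0]
ft_force: [-8.9, -2.2, 6.7]
finger_gap: 0.0609
```

The long stop is reached: the force rises with no motion. I'll back off and look.

Call:
arm_command([
  {"fingers": 0.3,"dx": -0.01,"dy": -0.0015,"dz": 0,"turn": 0},
  {"fingers": 0.3,"dx": -0.03,"dy": -0.005,"dz": 0,"turn": 0},
  {"fingers": 0.3,"dx": -0.07,"dy": -0.011,"dz": 0,"turn": 0},
  {"fingers": 0.3,"dx": -0.08,"dy": -0.013,"dz": 0.08,"turn": 0},
  {"fingers": 0.3,"dx": -0.1,"dy": -0.013,"dz": 0.18,"turn": 0},
  {"fingers": 0.3,"dx": -0.12,"dy": -0.08,"dz": 0.27,"turn": 0},
  {"fingers": 0.3,"dx": -0.16,"dy": -0.16,"dz": 0.3,"turn": 0},
  {"fingers": 0.3,"dx": -0.2,"dy": -0.24,"dz": 0.3,"turn": 0},
])

```text
t: 24.95
ee_pos: [0.4218, -0.1812, 0.1717]
tcp_rot: [0.997, 0.081, 0.003, 0.002]
ft_force: [0.2, -0.8, -0.4]
finger_gap: 0.0612
```

Call:
arm_command([
  {"fingers": 0.3,"dx": -0.04,"dy": -0.08,"dz": 0,"turn": 0},
  {"fingers": 0.3,"dx": -0.08,"dy": -0.16,"dz": 0,"turn": 0},
  {"fingers": 0.3,"dx": -0.1,"dy": -0.24,"dz": 0,"turn": 0},
  {"fingers": 0.3,"dx": -0.12,"dy": -0.32,"dz": 0,"turn": 0},
  {"fingers": 0.3,"dx": -0.14,"dy": -0.4,"dz": 0,"turn": 0},
  {"fingers": 0.3,"dx": -0.14,"dy": -0.4,"dz": 0,"turn": 0},
  {"fingers": 0.3,"dx": -0.14,"dy": -0.4,"dz": 0,"turn": 0},
  {"fingers": 0.3,"dx": -0.14,"dy": -0.4,"dz": 0,"turn": 0},
])

```text
t: 25.95
ee_pos: [0.3507, -0.3781, 0.1697]
tcp_rot: [0.997, 0.081, 0.0, 0.0]
ft_force: [0.7, 0.1, -1.2]
finger_gap: 0.0608
```

Run:
```python
from m import *
c=imaging.camera('top')
cv2.imwrite('pics/top11.png',cv2.resize(c['image'][175:265,240:360],None,fx=6.5,fy=6.5,interpolation=2)[:,:,::-1])
c=imaging.camera('scene')
cv2.imwrite('pics/scene11.png',cv2.resize(c['image'][110:270,220:440],None,fx=3.6,fy=3.6,interpolation=2)[:,:,::-1])
```

```text
(no output)
```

View pics/top11.png

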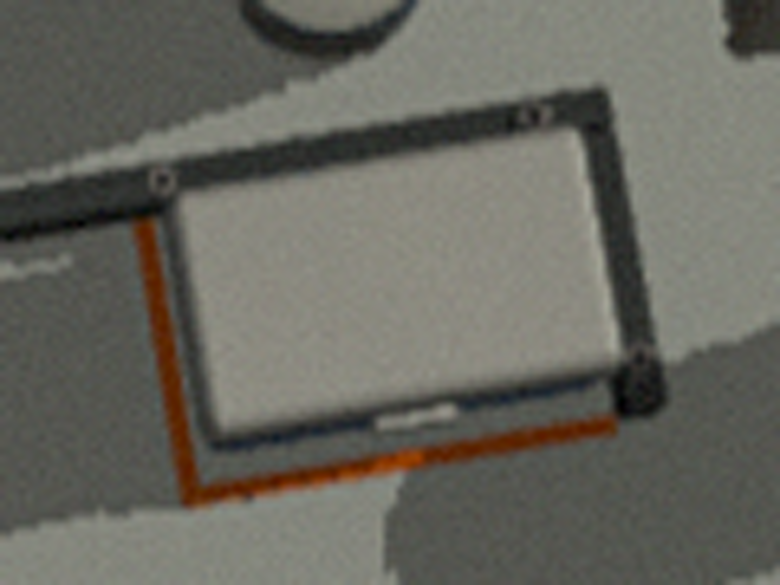

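View pics/scene11.png

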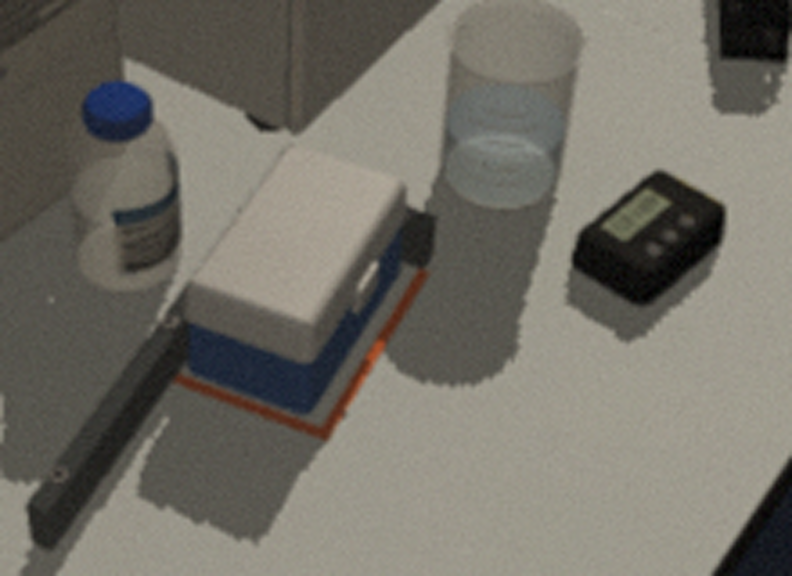

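Run:
```python
from m import *
q=lambda x,y:(240+x/6.5-.42,175+y/6.5-.42)
c=box([q(180,193),q(580,130),q(618,370),q(213,437)])
im=c['image']; ang=lambda d:(np.degrees(np.arctan2(d[1],d[0]))-9.2+45)%90-45
a=edge(im,c,q(0,182),q(600,90),(-.1,-1),.03,1,3);print('long rear',S(a[0])*1000,ang(a[1]))
a=edge(im,c,q(607,95),q(660,400),(1,-.1),.03,1,3);print('short outer',S(a[0])*1000,ang(a[1]))
# profile across short stop near mid, and long stop
g=cv2.GaussianBlur(im.astype(np.float32).mean(2),(0,0),.5)
for yy in(0.02,.035,.05): 
    P=[proj(c,np.r_[O-yy*X+s*Y,.03])[0] for s in np.arange(-.016,.012,.001)]
    print([int(cv2.remap(g,np.float32([[p[0]]]),np.float32([[p[1]]]),1)[0,0]) for p in P])
for yy in(0.03,.06,.09): 
    P=[proj(c,np.r_[O+yy*Y+s*X,.03])[0] for s in np.arange(-.016,.016,.001)]
    print('L',[int(cv2.remap(g,np.float32([[p[0]]]),np.float32([[p[1]]]),1)[0,0]) for p in P])
```

```text
B mid(stop frame, mm) [[-2.3 57.5]] ang rel -0.02 40
F mid(stop frame, mm) [[-66.8  58.3]] ang rel -0.06 37
L mid(stop frame, mm) [[-35.1 111.7]] ang rel 0.23 40
R mid(stop frame, mm) [[-40.9   1.8]] ang rel 0.17 40
long rear [[12.10320114 77.93088359]] -0.2190759009147456
short outer [[-34.09832409 -12.24931336]] 0.49048732282052754
[132, 130, 125, 107, 83, 65, 48, 47, 46, 44, 45, 52, 66, 90, 115, 142, 144, 141, 138, 135, 134, 133, 134, 134, 135, 135, 134, 133]
[129, 127, 117, 99, 79, 58, 49, 45, 44, 45, 47, 52, 67, 92, 124, 140, 145, 143, 139, 136, 133, 135, 135, 134, 134, 136, 135, 133]
[131, 131, 126, 110, 81, 61, 51, 47, 47, 46, 46, 51, 60, 87, 112, 137, 145, 143, 140, 136, 137, 137, 136, 135, 135, 135, 134, 134]
L [133, 132, 132, 132, 132, 132, 132, 133, 133, 133, 133, 133, 133, 133, 132, 127, 122, 108, 93, 73, 54, 49, 45, 44, 44, 45, 52, 64, 82, 104, 118, 130]
L [134, 134, 133, 133, 133, 133, 134, 134, 133, 132, 133, 134, 134, 133, 131, 127, 122, 107, 91, 74, 60, 51, 47, 47, 48, 47, 52, 58, 82, 105, 119, 130]
L [133, 134, 134, 133, 133, 132, 133, 133, 133, 134, 134, 133, 132, 133, 133, 128, 121, 110, 95, 79, 64, 50, 45, 43, 43, 45, 50, 61, 88, 108, 123, 129]
```

The measured box centre is (-34.6, 56.8) mm against a target of (-35, 58), and it's square within about 0.3°. That agrees with both force stalls. I'll compare the bystanders with the first picture, then hand in.

Run:
```python
from m import *
a=cv2.imread('pics/top0.png'); b=imaging.camera('top')['image'][:,:,::-1]
for n,(x0,x1,y0,y1) in dict(bottle=(272,310,145,185),beaker=(362,415,208,258),timer=(355,408,268,304)).items():
    A,B=[cv2.cvtColor(np.ascontiguousarray(i[y0:y1,x0:x1]),6).astype(np.float32) for i in(a,b)]
    print(n,cv2.phaseCorrelate(A,B)[0],np.abs(A-B).mean())
from plant import job_done,readout
print(readout.get_state()['t']); print(job_done())
```

```text
bottle (-0.0274154471970931, 0.10053944790939795) 3.1526315
beaker (-0.0411945900855315, 0.01296561428825882) 2.6603773
timer (-0.05327668061899615, 0.013581474222881695) 3.9103773
26.15
the job is handed in; nothing more can be done
None
```

The pipette-tip box is home in the stop corner and the job is handed in, at 26 s of the 64 s allowed. I pushed it in three steps, always with two fingertips about 20 mm above the worktop: first the front face, then the left end, then the front face again.

- **Contact:** the box stalled firmly against the short stop at about 7 N and against the long stop at about 9 N. I did not touch the left end again after the last front push.
- **Position:** in the last top view the box centre was at (-34.6, 56.8) mm from the inside corner, against a target of (-35, 58) mm. The 1.2 mm difference is within the camera calibration of about 2 mm.
- **Squareness:** the box edges read within about 0.25° of the stop angle I used. My two stop-edge readings disagreed with each other by about 0.7°, so squareness is known only to about half a degree.
- **Bystanders:** the bottle, beaker and timer show 0.1 pixel of shift or less compared with the first picture. The arm was clear of everything at hand-in.

One move command was refused as invalid because I left out the turn value. Nothing moved, and I re-sent it complete.

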